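Clamp a mould insert for engraving

TASK

Clamp the mould insert down for engraving: with the outside of a finger push the swung-out steel clamp strap round over the insert until it is fully home against the hook post, and only then push the cam lever on the strap all the way down to level, so that the pressure foot bears on the insert. Only push: do not lift or shift the insert, and leave the jar, the brush and the steel bush where they are; finish with the hand clear of everything.

Things in the scene. Friction and masses are not known exactly. Their poses are not given: they have to be found in the camera images.
- fixture: Steel clamping fixture, fixed to the bench: plate 170 (x) x 250 (y) x 15 mm, origin at the centre of its underside, on the bench. Own axes: z up; the insert lies in the middle, the strap pivots at y = +85 mm, and the grey hook post stands at y = -102 to -68 mm, x = +16 to +46 mm, 87 mm high, with a lip over the strap from x = +2 mm, 75 mm above the bench. Turned up to 0.35 rad either way.
- strap (a joint): Swing of the clamp strap about the vertical pivot, rad: 0 = home, along the fixture's -y over the insert, its free end under the lip and against the hook post (hard stop); grows as it swings out to the fixture's -x side (at most 1.75), where it starts (0.8 to 1.4). It stays where it is left; about 2 N at 150 mm from the pivot moves it.
- strap_pivot (a point): Point on the strap's vertical pivot axis, at mid-thickness of the strap (63 mm above the bench). A low round nut, radius 12 mm, stands 9 mm above the strap here.
- strap_end (a point): Point near the strap's free end, on its centre line 150 mm from the pivot, at mid-thickness; nothing stands on the strap here. The strap is a flat steel bar 200 mm long, 32 mm wide, 14 mm thick, from 56 to 70 mm above the bench, running from 15 mm behind the pivot to 185 mm beyond it.
- foot: Brass pressure foot under the strap, 85 mm from the pivot: disc of radius 13 mm, origin at the centre of its underside. The lever drives it down 5 mm per rad: it clears the top of the insert by about 3 to 5 mm at the start, and bears on it when the strap is home and the lever is down.
- lever (a joint): Angle of the cam lever above level, rad: 0 = fully down (level, lying back along the strap over the pivot, hard stop), grows as it rises; starts at 0.7 to 1.1, leaning towards the pivot. It swings in the upright plane through the strap's length, turns with the strap, and stays where it is left; about 8 N square to it at the grip moves it, 13 N near the end as the foot bites.
- lever_hinge (a point): Centre of the lever's level hinge axis, which lies across the strap 85 mm from the pivot and 90 mm above the bench, in a cam block on the strap (31 mm wide, 34 mm along the strap, top 107 mm above the bench).
- lever_grip (a point): Middle of the lever's black flat grip, 75 mm from the hinge: the grip is 65 mm long (40 to 105 mm from the hinge), 26 mm wide and 12 mm thick.
- insert: Loose aluminium mould insert, 80 x 80 x 32 mm, 0.7 kg, with a shallow relief on top; origin at the centre of its underside, which lies on the fixture plate 15 mm above the bench (its top is at 47 mm). It lies between low stops, about square to the fixture.
- jar: Jar, radius 30 mm, 70 mm high, upright on the bench beyond the pivot end of the fixture; origin at the centre of its underside. A bystander.
- brush: Brush lying on the bench beyond the fixture's far (+x) side; roughly along the fixture's y. A bystander.
- bush: Steel guide bush, a tube of radius 22 mm, 45 mm high, upright on the bench beyond the hook-post end of the fixture; origin at the centre of its underside. A bystander.
Mind the look-alikes: they are no part of the job. Several things have the shape of the insert; the one meant has the colours described above.

How it is judged:
By the outcome, as a careful person would: the job done as asked, in the order asked, and still so for the second after the job is handed in, with the robot touching nothing.
It also fails if it takes over 54 s, if anything falls off the work surface, if the arm or the gripper's body presses on something with over 40 N, if the wrist force passes 120 N, or if a joint passes its speed limit or range.

ROBOT

A 6-joint arm with a two-finger parallel gripper is mounted at the origin on the work surface. World frame = base frame: x ahead of the robot, y to its left, z up, the work surface at z = 0. Lengths are in m, angles in rad, forces in N, time in s.
With the tool pointing down it reaches from about 0.35 to 0.775 m from the base axis. Payload 7.3 kg.
Tool frame: the origin (TCP) lies on the centre line of the jaws, within the pads' length; the fingertips stand 17 mm ahead of it and the grasp point (between the pads) lies 2 mm behind it (robot.tcp_to_tips is the distance from the TCP to the fingertips, in m); z points along the fingers, y is the line along which they close (so a half turn about z gives the same grasp; the last joint's range is limited). The gripper opens to 92 mm and grips with 3 to 60 N. Pads are 19 mm wide; open, the fingers measure 130 mm over their backs; the gripper's body (75 mm by 190 mm) begins 47 mm behind the grasp point.
Start: joints at [-1.358, 0.342, 1.524, -0, 1.275, -0.146], TCP at [0.184, -0.492, 0.244] pointing down, gripper open.
Joint ranges: [-2.53, 2.53], [-0.77, 2.02], [0.04, 2.7], [-1, 4.14], [0.28, 2.66], [-3.11, 3.11]. Speed limits (rad/s): [2.57, 2.57, 3.14, 3.14, 3.14, 3.14].

INTERFACE

Orientations are given as [roll, pitch, yaw] about the fixed x, y, z axes, in that order (R = Rz(yaw) Ry(pitch) Rx(roll)).
In Python, from cell import robot gives the robot as it stands. The module is installed in compiled form; this text tells all that it offers.
- The arm moves only by the tool carry_out, never from a script. Its argument "commands" is a list of rows, each a list of 3 entries, a list of its own where there are three numbers: the shift along the tool's x, y, z in m, then the turn about the tool's z in rad, then the opening, from 0 (shut) to 1 (fully open). In form: [[[dx, dy, dz], yaw, claw], ...]. A call has 1 to 20 rows; each row shifts and turns the commanded pose from where the row before left it, along the tool's axes as they then stand; what a row does not reach is not made up. A row lasts 1/8 s, in which the tool goes at most 62.5 mm and 10.7 degrees, less where a joint would pass 70% of its speed; a pose out of reach is approached as far as the arm can. A call is refused whole if a number of a shift passes 0.0625 or a number of a turn 0.188, either way. A call with a gripper value outside its range is refused whole. The fingers move at their own pace and stop on an object; "newtons" is the grip in N (left out, the last holds). Time passes only in rows, so rows that do not move let the fingers close. It gives the time, the measured TCP pose, the force, the opening and the grip force at its end, in the units of the state.
- robot.observe(): the state, without advancing time (a new reading comes with each control period).
- robot.read_camera(name): name is "scene" or "top"; returns a dict with "pixels" (400x640x3 uint8, red, green, blue), "fx", "fy", "cx", "cy" (pixels), "k1" (the pictures are not rectified: a ray, as slopes to the right and down, at radius r is drawn at 1 + k1 r^2 times it, then the intrinsics apply), "view" (4x4, takes a point from world to camera coordinates). Camera axes: x right, y up, looking along -z (the intrinsics and any distortion apply to the point x, -y, -z); pixel columns grow to the right and rows downward; lengths in m; the calibration is good to about 2 mm. A picture is of the moment at which its call begins. There is no depth.
- robot.hand_in(): hands the job in; it is judged then, once.
Trained networks look in a picture, given as the dict that the camera call returned (one of the last four; its "shot" number tells which), for a name from the list of things; names that differ only in an ending like _2 or _b are one class to them, and where a whole thing is asked for, a point or a joint stands for the part that bears it (a point fixed in the world has none). Each returns a list of dicts, best first, with "p" (0 to 1); they miss things now and then, are a little off and sometimes report something else, mostly with a low value. They report only what shows in the picture. A call takes as long as a camera call. They do not tell look-alikes from the thing itself.
- robot.find_in(picture, name): "at" ([column, row] in pixels, amid what is visible of it).
- robot.tip_of(picture, name): "at" ([column, row] in pixels: a listed point, or the origin of a listed thing).
The state is a dict: "time": time; "qpos": joint angles; "qvel": joint speeds; "joint_efforts": joint torques, N m; "tool_pos": TCP position; "tool_rot": TCP orientation; "contact_force": force on the tool from outside, world axes, zero at the start; "torque": the same for the moment, N m; "opening": finger opening in m; "grip_force": force on a finger pad.
Only numpy, scipy, OpenCV 4.12 (cv2) and the standard library are available. Lean on these libraries where they do the work, as an engineer would, in place of code of your own. Each camera call takes 0.05 s, during which the arm holds its last target. There are 200 camera calls.

## Working session

There is one attempt and no reset: what is moved stays moved. The work goes in short steps, Python scripts to look and compute and a tool call to move; the robot and the scene stay as the last step left them, time stands still between calls to the robot, and variables do not carry over. Pictures are saved under pics/ and viewed, at most 10 in all, crops included, and the job is handed in when it is done.

Besides the shell and the picture viewer there is one more tool, called after "Request:" as a command line: name --argument value ..., lists and objects as JSON in quotes. carry_out: Moves the arm, as the interface text tells. Its arguments: {"type":"object","properties":{"commands":{"type":"array"},"newtons":{"type":"number"}},"required":["commands"]}

```bash
mkdir -p pics; cat > h.py <<'E'
import numpy as np, cv2
from scipy.optimize import least_squares
from cell import robot
def K(p): return np.array([[p['fx'],0,p['cx']],[0,p['fy'],p['cy']],[0,0,1.]]), np.array([p['k1'],0,0,0.])
def ray(p,uv):
    k,d=K(p); s=cv2.undistortPoints(np.array([[uv]],float),k,d)[0,0]
    V=np.array(p['view']); R=V[:3,:3]; c=-R.T@V[:3,3]
    return c, R.T@np.array([s[0],-s[1],-1.])
def atz(p,uv,z):
    c,r=ray(p,uv); return c+r*(z-c[2])/r[2]
def tri(obs):
    A=np.zeros((3,3));b=np.zeros(3)
    for p,uv in obs:
        c,r=ray(p,uv); r=r/np.linalg.norm(r); M=np.eye(3)-np.outer(r,r); A+=M;b+=M@c
    X=np.linalg.solve(A,b)
    return X
def proj(p,X):
    V=np.array(p['view']); c=V[:3,:3]@np.asarray(X,float)+V[:3,3]; s=np.array([c[0],-c[1]])/-c[2]; s=s*(1+p['k1']*(s@s))
    return np.array([p['fx']*s[0]+p['cx'],p['fy']*s[1]+p['cy']])
E
python3 - <<'E'
from h import *
P={n:robot.read_camera(n) for n in('scene','top')}
for n,p in P.items(): cv2.imwrite(f'pics/{n}0.png',p['pixels'][:,:,::-1])
np.set_printoptions(precision=3,suppress=True)
for nm in ['strap_pivot','strap_end','lever_hinge','lever_grip','foot','insert','fixture','jar','bush','brush']:
    o=[]
    for n,p in P.items():
        r=robot.tip_of(p,nm); print(nm,n,[(np.round(q['at']).tolist(),round(q['p'],2)) for q in r[:3]])
        if r:o.append((p,r[0]['at']))
    if len(o)==2: print('   ',tri(o))
print(robot.observe())
E
```

```text
strap_pivot scene [([342.0, 223.0], 0.91)]
strap_pivot top [([292.0, 193.0], 0.98)]
    [0.593 0.093 0.062]
strap_end scene [([337.0, 172.0], 0.94)]
strap_end top [([326.0, 251.0], 0.75)]
    [0.469 0.013 0.066]
lever_hinge scene [([341.0, 185.0], 0.51)]
lever_hinge top [([311.0, 226.0], 0.61)]
    [0.52  0.048 0.09 ]
lever_grip scene [([254.0, 259.0], 0.72), ([339.0, 183.0], 0.64)]
lever_grip top [([297.0, 203.0], 0.74)]
    [ 0.65   0.008 -0.075]
foot scene []
foot top []
insert scene [([311.0, 216.0], 0.91), ([308.0, 323.0], 0.91), ([415.0, 225.0], 0.74)]
insert top [([276.0, 107.0], 0.77), ([366.0, 300.0], 0.69), ([234.0, 249.0], 0.61)]
    [0.731 0.109 0.243]
fixture scene [([311.0, 218.0], 0.88)]
fixture top []
jar scene [([380.0, 267.0], 0.79), ([309.0, 216.0], 0.38)]
jar top [([243.0, 188.0], 0.55)]
    [0.612 0.209 0.005]
bush scene [([236.0, 196.0], 0.64)]
bush top [([410.0, 188.0], 0.88)]
    [ 0.62  -0.186 -0.001]
brush scene [([256.0, 260.0], 0.55)]
brush top [([350.0, 138.0], 0.59)]
    [ 0.742 -0.041 -0.01 ]
{'time': 1.1, 'qpos': array([-1.358,  0.342,  1.524,  0.   ,  1.275, -0.146]), 'qvel': array([ 0.002,  0.001, -0.001,  0.001,  0.001, -0.001]), 'joint_efforts': array([  0.001, -43.114, -24.449,   0.072,   0.048,  -0.   ]), 'tool_pos': array([ 0.184, -0.492,  0.244]), 'tool_rot': array([ 3.142, -0.   ,  0.359]), 'contact_force': array([ 0.616,  0.374, -0.253]), 'torque': array([-0.002,  0.004,  0.041]), 'grip_force': 0.0, 'opening': 0.09138683066840954}
```

View pics/scene0.png

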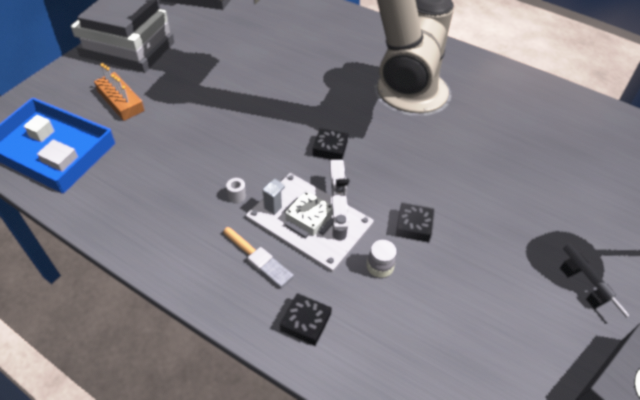

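View pics/top0.png

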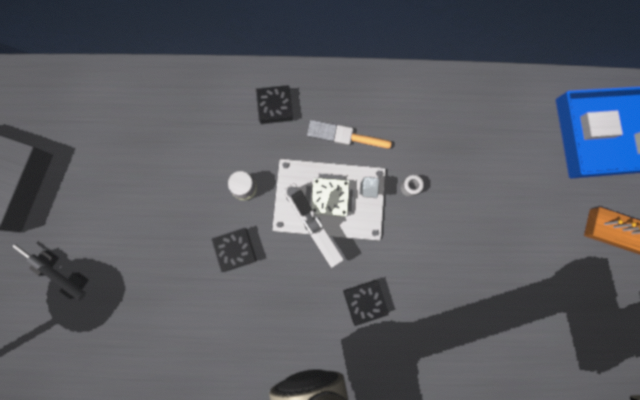

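The top view shows the plate with corners near (278,160), (386,168), (381,240), (273,232). The strap is swung out from its pivot at (292,193) to its end at about (338,262), and the black lever grip is at (300,202). The hook post is at (370,187), the bush at (413,184) and the jar at (241,185). There are three look-alikes, at (275,104), (234,249) and (366,301).

```bash
python3 - <<'E'
from h import *
np.set_printoptions(precision=3,suppress=True)
P={n:robot.read_camera(n) for n in('scene','top')}
C=[np.array(atz(P['top'],c,.015)) for c in [(278,160),(386,168),(381,240),(273,232)]]
ctr=np.mean(C,0); print('corners',C,'ctr',ctr, [np.linalg.norm(C[i]-C[i-1]) for i in range(4)])
d=(C[0]+C[3]-C[1]-C[2])[:2]; psi=np.arctan2(-d[0],d[1]); print('fix yaw',psi)
R=np.array([[np.cos(psi),-np.sin(psi)],[np.sin(psi),np.cos(psi)]])
pv=ctr[:2]+R@[0,.085]; print('pivot from plate',pv)
X={}
for nm,z in [('strap_pivot',.063),('strap_end',.063),('lever_hinge',.09),('lever_grip',.14)]:
    for n in P:
        for q in robot.tip_of(P[n],nm)[:2]:
            a=np.array(atz(P[n],q['at'],z)); X[nm,n]=a; print(nm,n,q['at'],round(q['p'],2),a)
for n in P:
    v=(X['strap_end',n]-X['strap_pivot',n])[:2]; print('len',np.linalg.norm(v),'phi',np.arctan2(-v[0],-v[1])+psi)
s=cv2.resize(P['scene']['pixels'][130:290,220:420,::-1],None,fx=4,fy=3.75,interpolation=cv2.INTER_CUBIC); s=cv2.resize(P['scene']['pixels'][140:285,220:413,::-1],None,fx=4,fy=4,interpolation=cv2.INTER_CUBIC)
cv2.imwrite('pics/c1.png',s)
E
```

```text
corners [array([0.679, 0.129, 0.015]), array([ 0.665, -0.125,  0.015]), array([ 0.496, -0.113,  0.015]), array([0.51 , 0.135, 0.015])] ctr [0.587 0.007 0.015] [np.float64(0.16923827591052695), np.float64(0.2547080163215341), np.float64(0.16949809966486243), np.float64(0.2485691768581459)]
fix yaw -0.05583258433832479
pivot from plate [0.592 0.091]
strap_pivot scene [339.6, 223.2] 0.7 [0.597 0.092 0.063]
strap_pivot scene [311.4, 217.4] 0.69 [0.617 0.031 0.063]
strap_pivot top [294.0, 191.8] 0.86 [0.596 0.088 0.063]
strap_pivot top [407.9, 188.2] 0.51 [ 0.609 -0.166  0.063]
strap_end scene [337.9, 172.5] 0.73 [0.468 0.011 0.063]
lever_hinge scene [340.0, 185.2] 0.46 [0.521 0.046 0.09 ]
lever_hinge top [311.5, 223.3] 0.72 [0.525 0.048 0.09 ]
lever_grip scene [339.9, 181.0] 0.45 [0.551 0.06  0.14 ]
lever_grip top [301.9, 203.1] 0.65 [0.561 0.068 0.14 ]
len 0.1509845457078272 phi 1.3837291582080358Traceback (most recent call last):
  File "<stdin>", line 15, in <module>
KeyError: ('strap_end', 'top')
```

Request:
carry_out --commands '[[[0.05,-0.0165,0],0,0],[[0.05,-0.0165,0],0,0],[[0.05,-0.0165,0],0,0],[[0.05,-0.0165,0],0,0],[[0.05,-0.0165,0],0,0],[[0.05,-0.0165,0],0,0],[[0.018,-0.046,0],0,0],[[0.018,-0.046,0],0,0],[[0.018,-0.046,0],0,0],[[0.018,-0.046,0],0,0],[[0.018,-0.046,0],0,0],[[0.018,-0.046,0],0,0],[[0.018,-0.046,0],0,0],[[0,0,0],-0.1,0],[[0,0,0],-0.1,0],[[0,0,0],0,0],[[0,0,0],0,0]]' --newtons 20

```text
time: 3.72
tool_pos: [0.4354, 0.0521, 0.2437]
tool_rot: [3.141, -0.0, 0.557]
contact_force: [0.1, -0.4, 0.8]
opening: 0.0004
grip_force: 0.0
```

```bash
python3 - <<'E'
from h import *
p=robot.read_camera('scene')
s=cv2.resize(p['pixels'][130:280,240:440,::-1],None,fx=4,fy=4,interpolation=cv2.INTER_CUBIC)
cv2.imwrite('pics/c1.png',s); o=robot.observe(); print(o['tool_pos'],o['tool_rot'],o['contact_force'],o['qpos'],o['opening'])
E
```

```text
[0.43543557 0.05204124 0.24371104] [ 3.14151300e+00 -1.60425059e-05  5.56835935e-01] [ 0.1938773  -0.56848067 -0.2393455 ] [-5.61200709e-02  1.83160184e-01  1.74350428e+00 -5.96632745e-05
  1.21486924e+00  9.57861110e-01] 0.00012310265101977367
```

View pics/c1.png

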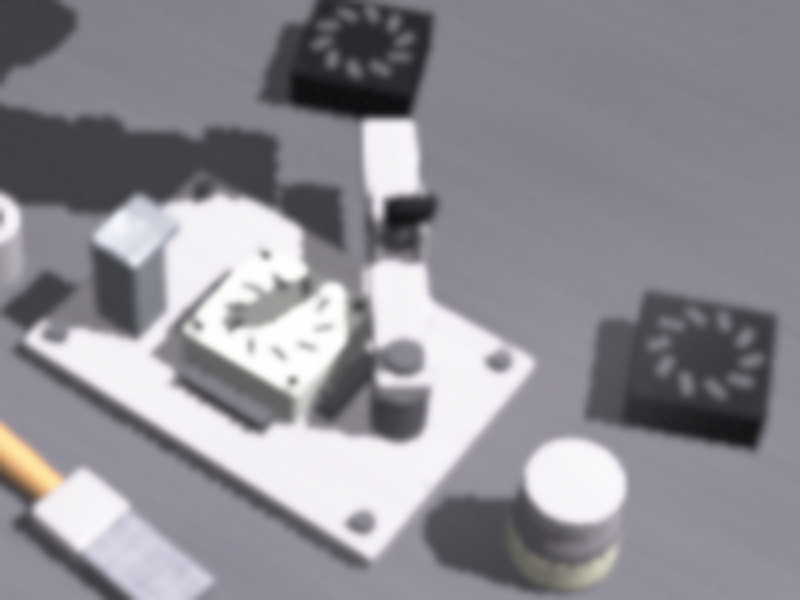

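In the crop, the strap runs from the nut (402,355) to its free end (392,125). The lever grip at (410,205) points towards the camera, and the closed hand is out of frame above. Next I lower the finger beside the strap.

Request:
carry_out --commands '[[[0,0,0.044],0,0],[[0,0,0.044],0,0],[[0,0,0.044],0,0],[[0,0,0.03],0,0],[[0,0,0.013],0,0],[[0,0,0],0,0],[[0,0.006,0],0,0],[[0,0.006,0],0,0],[[0,0.006,0],0,0],[[0,0.006,0],0,0],[[0,0,0],0,0]]'

```text
time: 5.15
tool_pos: [0.4484, 0.0314, 0.0688]
tool_rot: [3.141, -0.0, 0.558]
contact_force: [-0.1, 0.5, -0.4]
opening: 0.0004
grip_force: 0.0
```

Request:
carry_out --commands '[[[-0.002,0.0125,0],-0.08,0],[[-0.002,0.0125,0],-0.08,0],[[-0.002,0.0125,0],-0.08,0],[[-0.002,0.0125,0],-0.08,0],[[-0.002,0.0125,0],-0.08,0]]'

```text
time: 5.78
tool_pos: [0.4813, -0.0213, 0.0686]
tool_rot: [-3.14, 0.0, 0.962]
contact_force: [-0.8, 2.3, 0.6]
opening: 0.0004
grip_force: 0.9
```

Request:
carry_out --commands '[[[-0.002,0.0125,0],-0.08,0],[[-0.002,0.0125,0],-0.08,0],[[-0.002,0.0125,0],-0.08,0],[[-0.002,0.0125,0],-0.08,0]]'

```text
time: 6.28
tool_pos: [0.5213, -0.0518, 0.0684]
tool_rot: [-3.14, -0.0, 1.281]
contact_force: [-2.1, 2.5, 0.2]
opening: 0.0001
grip_force: 0.9
```

```bash
python3 - <<'E'
from h import *
p=robot.read_camera('top')
s=cv2.resize(p['pixels'][140:270,220:430,::-1],None,fx=3.8,fy=3.8,interpolation=cv2.INTER_CUBIC)
cv2.imwrite('pics/c2.png',s)
E
```

```text
(no output)
```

View pics/c2.png

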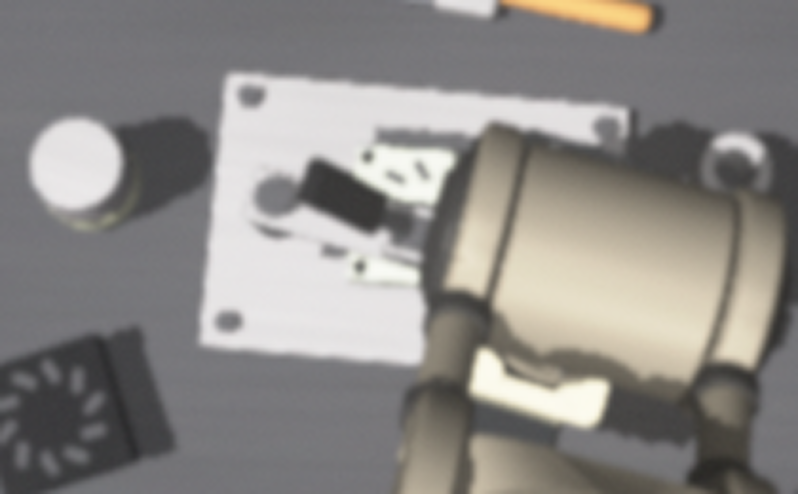

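The strap follows the finger. In the crop the lever is at (345,195), the nut at (277,195), and about 0.25 rad of swing is left. I carry on and then creep to the stop.

Request:
carry_out --commands '[[[-0.003,0.0115,0],-0.08,0],[[-0.003,0.0115,0],-0.08,0],[[-0.001,0.003,0],-0.07,0],[[0,0.002,0],0,0]]'

```text
time: 6.82
tool_pos: [0.5467, -0.065, 0.0684]
tool_rot: [-3.14, 0.0, 1.507]
contact_force: [-2.3, -0.9, -0.3]
opening: 0.0003
grip_force: 0.8
```

Request:
carry_out --commands '[[[0,0.002,0],0,0],[[0,0,0],0,0]]'

```text
time: 7.08
tool_pos: [0.5492, -0.065, 0.0686]
tool_rot: [-3.141, -0.0, 1.508]
contact_force: [-1.5, -0.7, -0.0]
opening: 0.0003
grip_force: 0.5
```

Request:
carry_out --commands '[[[0,0.002,0],0,0],[[0,0,0],0,0]]'

```text
time: 7.32
tool_pos: [0.551, -0.0652, 0.0686]
tool_rot: [-3.141, 0.0, 1.509]
contact_force: [-1.7, -0.2, 0.3]
opening: 0.0004
grip_force: 1.3
```

Request:
carry_out --commands '[[[0,0.002,0],0,0],[[0,0,0],0,0]]'

```text
time: 7.58
tool_pos: [0.5512, -0.0652, 0.0686]
tool_rot: [-3.137, -0.0, 1.509]
contact_force: [-10.3, -1.1, 5.6]
opening: 0.0004
grip_force: 5.0
```

Request:
carry_out --commands '[[[0,0.002,0],0,0],[[0,0,0],0,0]]'

```text
time: 7.82
tool_pos: [0.5513, -0.0652, 0.0686]
tool_rot: [-3.133, -0.0, 1.509]
contact_force: [-16.9, -1.3, 10.9]
opening: 0.0006
grip_force: 8.7
```

The hard stop is reached: the force rises and the position holds. I back off and rise, then look.

Request:
carry_out --commands '[[[0,-0.008,0],0,0],[[0,-0.025,0],0,0],[[0,-0.03,0],0,0],[[0,0,0],0,0],[[0,0,-0.05],0,0],[[0,0,-0.05],0,0],[[0,0,-0.05],0,0],[[-0.01,-0.05,0],0,0],[[-0.01,-0.05,0],0,0],[[-0.02,-0.04,0],0,0],[[0,0,0],0,0],[[0,0,0],0,0]]'

```text
time: 9.32
tool_pos: [0.3517, -0.0934, 0.2194]
tool_rot: [3.139, 0.001, 1.508]
contact_force: [0.3, 0.3, 0.1]
opening: 0.0002
grip_force: 0.0
```

```bash
python3 - <<'E'
from h import *
np.set_printoptions(precision=3,suppress=True)
P={n:robot.read_camera(n) for n in('scene','top')}
a=cv2.resize(P['top']['pixels'][150:250,260:400,::-1],None,fx=4,fy=3.8,interpolation=cv2.INTER_CUBIC)
a=cv2.resize(P['top']['pixels'][150:250,265:395,::-1],(390,300),interpolation=cv2.INTER_CUBIC)
b=cv2.resize(P['scene']['pixels'][160:270,240:380,::-1],(390,300),interpolation=cv2.INTER_CUBIC)
cv2.imwrite('pics/c3.png',np.hstack([a,b]))
for nm,z in [('strap_pivot',.063),('strap_end',.063),('lever_hinge',.09),('lever_grip',.14)]:
    o=[]
    for n in P:
        r=robot.tip_of(P[n],nm)[:2]
        if r:o.append((P[n],r[0]['at']))
        for q in r: print(nm,n,np.round(q['at'],1),round(q['p'],2),np.array(atz(P[n],q['at'],z)))
    if len(o)==2: print('  tri',tri(o))
print(robot.observe()['tool_pos'])
E
```

```text
strap_pivot scene [339.2 220.9] 0.9 [0.592 0.088 0.063]
strap_pivot top [293.8 191.4] 0.76 [0.597 0.088 0.063]
  tri [0.596 0.089 0.068]
strap_end scene [287.4 191.7] 0.69 [ 0.584 -0.056  0.063]
strap_end top [355.4 196.1] 0.74 [ 0.589 -0.048  0.063]
  tri [ 0.589 -0.05   0.071]
lever_hinge scene [312.2 196.8] 0.81 [0.585 0.012 0.09 ]
lever_hinge top [331.4 194.8] 0.71 [0.587 0.006 0.09 ]
lever_hinge top [408.3 186.5] 0.62 [ 0.609 -0.16   0.09 ]
  tri [0.586 0.009 0.09 ]
lever_grip scene [324.5 186.6] 0.67 [0.583 0.04  0.14 ]
lever_grip top [311.1 187.2] 0.57 [0.594 0.05  0.14 ]
  tri [0.593 0.048 0.154]
[ 0.35  -0.093  0.219]
```

View pics/c3.png

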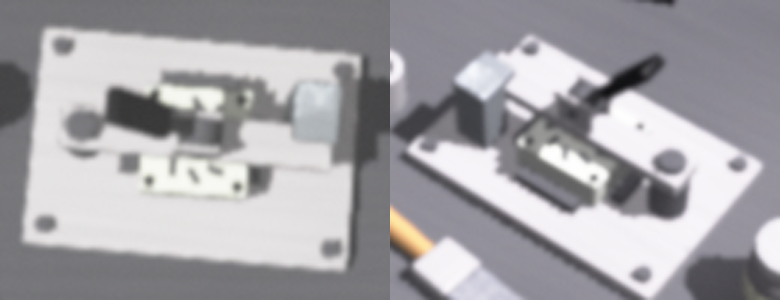

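The strap is home: its free end lies under the lip at the hook post, (315,140) in the left half. The lever is up, leaning to the pivot, with its grip at (140,108) left and (630,80) right. I bring the finger above the lever.

Request:
carry_out --commands '[[[0.0294,0.0464,-0.01],0,0],[[0.0294,0.0464,0],0,0],[[0.0294,0.0464,0],0,0],[[0.0294,0.0464,0],0,0],[[0.0294,0.0464,0],0,0],[[0,0,0],0,0],[[0,0,0.015],0,0],[[0,0,0.015],0,0],[[0,0,0],0,0]]'

```text
time: 10.95
tool_pos: [0.5893, 0.0389, 0.1971]
tool_rot: [-3.138, 0.0, 1.508]
contact_force: [0.2, -0.5, 0.3]
opening: 0.0004
grip_force: 0.0
```

```bash
python3 - <<'E'
from h import *
p=robot.read_camera('scene')
s=cv2.resize(p['pixels'][90:240,230:430,::-1],None,fx=4,fy=4,interpolation=cv2.INTER_CUBIC)
cv2.imwrite('pics/c4.png',s)
E
```

```text
(no output)
```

View pics/c4.png

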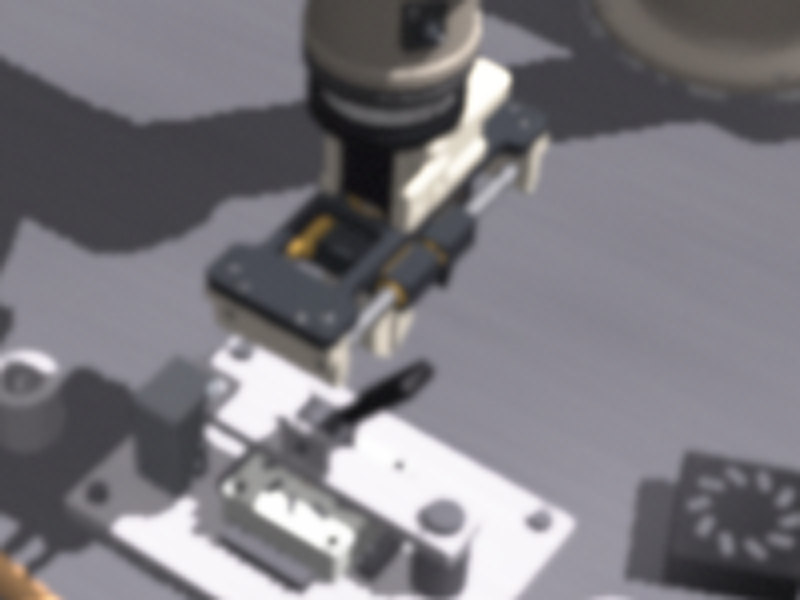

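The crop shows the closed fingertips at (390,350), just above the lever at (420,375) and in line with it. I push down along the arc.

Request:
carry_out --commands '[[[0,0,0.007],0,0],[[0,0,0.007],0,0],[[0.003,0,0.004],0,0],[[0.004,0,0.004],0,0],[[0.004,0,0.004],0,0]]'

```text
time: 11.62
tool_pos: [0.5918, 0.0503, 0.1738]
tool_rot: [3.14, 0.001, 1.509]
contact_force: [-2.4, -1.7, 9.3]
opening: 0.0005
grip_force: 3.5
```

Request:
carry_out --commands '[[[0.004,0,0.004],0,0],[[0.004,0,0.004],0,0],[[0.004,0,0.005],0,0],[[0.003,0,0.005],0,0]]'

```text
time: 12.12
tool_pos: [0.593, 0.0661, 0.1561]
tool_rot: [3.139, -0.0, 1.509]
contact_force: [-1.9, 0.3, 9.2]
opening: 0.0003
grip_force: 3.5
```

Request:
carry_out --commands '[[[0.003,0,0.005],0,0],[[0.003,0,0.005],0,0],[[0.003,0,0.005],0,0],[[0.002,0,0.005],0,0],[[0.002,0,0.005],0,0]]'

```text
time: 12.75
tool_pos: [0.5939, 0.0787, 0.1307]
tool_rot: [3.139, 0.0, 1.509]
contact_force: [-0.8, -2.2, 7.0]
opening: 0.0006
grip_force: 3.3
```

Request:
carry_out --commands '[[[0.002,0,0.005],0,0],[[0.001,0,0.005],0,0],[[0,0,0.003],0,0],[[0,0,0.002],0,0],[[0,0,0],0,0]]'

```text
time: 13.38
tool_pos: [0.594, 0.0816, 0.1158]
tool_rot: [3.139, -0.0, 1.509]
contact_force: [-1.8, -0.3, 6.4]
opening: 0.0001
grip_force: 3.3
```

Request:
carry_out --commands '[[[0,0,0.002],0,0],[[0,0,0],0,0]]'

```text
time: 13.62
tool_pos: [0.5941, 0.0818, 0.114]
tool_rot: [3.139, -0.0, 1.509]
contact_force: [-1.8, -0.3, 7.5]
opening: 0.0006
grip_force: 3.8
```

Request:
carry_out --commands '[[[0,0,0.002],0,0],[[0,0,0],0,0]]'

```text
time: 13.88
tool_pos: [0.5941, 0.0819, 0.1131]
tool_rot: [3.139, -0.0, 1.509]
contact_force: [-4.5, 0.3, 14.6]
opening: 0.0001
grip_force: 7.3
```

Request:
carry_out --commands '[[[0,0,0.002],0,0],[[0,0,0],0,0]]'

```text
time: 14.12
tool_pos: [0.5942, 0.0819, 0.1128]
tool_rot: [3.138, -0.0, 1.509]
contact_force: [-8.5, -0.8, 25.9]
opening: 0.0005
grip_force: 12.9
```

The tips are at 96 mm, which is the level grip's top, and the stop is firm. I give one last small press, then retreat.

Request:
carry_out --commands '[[[0,0,0.001],0,0],[[0,0,0],0,0]]'

```text
time: 14.38
tool_pos: [0.5942, 0.0819, 0.1127]
tool_rot: [3.137, -0.0, 1.509]
contact_force: [-10.4, 0.1, 31.1]
opening: 0.0005
grip_force: 15.7
```

Request:
carry_out --commands '[[[0,0,-0.008],0,0],[[0,0,-0.03],0,0],[[0,0,-0.05],0,0],[[0,0,-0.04],0,0],[[0,-0.05,0],0,0],[[0,-0.05,0],0,0],[[0,-0.05,0],0,0],[[0,-0.05,0],0,0],[[0,0,0],0,0],[[0,0,0],0,0]]'

```text
time: 15.62
tool_pos: [0.3948, 0.0939, 0.2361]
tool_rot: [3.14, -0.0, 1.509]
contact_force: [-0.3, 0.5, -0.0]
opening: 0.0005
grip_force: 0.0
```

```bash
python3 - <<'E'
from h import *
np.set_printoptions(precision=3,suppress=True)
P={n:robot.read_camera(n) for n in('scene','top')}
a=cv2.resize(P['top']['pixels'][150:250,265:395,::-1],(390,300),interpolation=cv2.INTER_CUBIC)
b=cv2.resize(P['scene']['pixels'][160:270,240:380,::-1],(390,300),interpolation=cv2.INTER_CUBIC)
cv2.imwrite('pics/c5.png',np.hstack([a,b]))
for nm in ['strap_end','lever_hinge','lever_grip']:
    o=[(P[n],robot.tip_of(P[n],nm)[0]['at']) for n in P if robot.tip_of(P[n],nm)]
    if len(o)==2: print(nm,tri(o))
E
```

```text
strap_end [ 0.585 -0.054  0.064]
lever_hinge [0.579 0.033 0.053]
lever_grip [0.597 0.082 0.104]
```

View pics/c5.png

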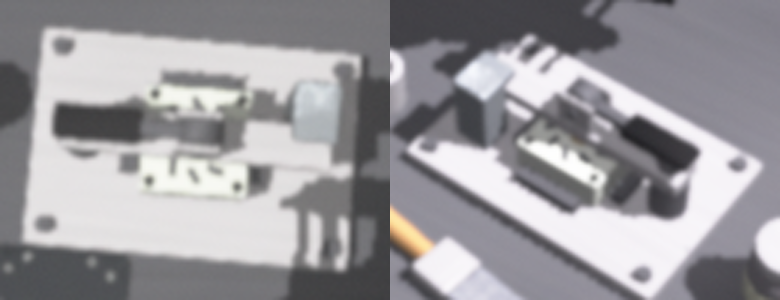

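The lever lies level over the pivot, (100,122) left and (660,143) right. The strap is still home at the post, (315,140) left, and the insert has not moved. The hand is clear, so I hand in.

```bash
python3 -c "from cell import robot; print(robot.hand_in())"
```

```text
the job is handed in; nothing more can be done
None
```

The insert is clamped: the strap was pushed home against the hook post, then the lever was pushed down level to its stop; the hand is clear and the job is handed in (no verdict was returned).

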